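Jog the wheel round to its mark

TASK

Start the wheel turner by pulling the blue spring knob straight up as far as it goes, and let it go back to rest. Then press the green jog button fully down with one single press of four seconds, so that the yellow stripe on the wheel comes round to the green arc, and let the button come up. Do not turn the wheel by hand, do not press the red stop button, and leave the tools and other things where they are.

Things in the scene. Friction and masses are not known exactly. Their poses are not given: they have to be found in the camera images.
- power_grip (a point): Blue knob, an upright cylinder 40 mm across and 33 mm tall on a thin stem, on the middle of a low grey station box (85 x 85 mm, 50 mm tall). This point is on its axis, half-way up (17 mm below its top); at rest, it is 81 mm above the table, the knob's underside is 14 mm above the box. It is pulled straight up with both fingers on its side.
- power (a joint): Travel of the blue knob in m: 0 at rest, 0.014 pulled fully up against a hard stop (started). A spring pulls it back down: 3 N at rest, 7 N at the top. It goes back by itself when let go; pulling a few mm past the stop only slips in the fingers.
- jog_top (a point): Green jog button, a palm button 60 mm across, on the middle of another such grey station box. This point is the centre of its top, 82 mm above the table while it is up; z up. It moves straight down.
- jog (a joint): Travel of the green button in m: 0 up, 0.008 fully down at a hard stop. A spring lifts it: about 2.5 N at the start, 5 N at the bottom. It comes up by itself.
- stop_top (a point): Red stop button, same size and shape as the green one, on a third station box with a yellow ring. This point is the centre of its top, 82 mm above the table. To be left alone. The three stations swap places from run to run and are fixed to the table, at least 150 mm between centres.
- stop (a joint): Travel of the red button in m: 0 up, 0.008 fully down.
- turner: The wheel turner at the left: a fixed red machine base 260 x 260 mm, 55 mm tall, with a small black-tyred wheel (208 mm across, top 116 mm above the table) lying flat on it. Origin at the centre of the base's underside, x pointing away from the green arc. Not to be touched.
- wheel (a joint): Angle of the wheel in rad, growing counter-clockwise seen from above. It starts at 0, with the yellow stripe a quarter turn short of the green arc; at 1.57 the stripe is at the arc's middle. It turns at about 0.4 rad/s only while the green button is down by more than about half its travel, and comes to about 1.57 with a press of four seconds. When the button is let go it stops at the next catch (catches 0.157 rad apart) and stays there; it cannot be driven back.
- stripe_end (a point): Outer end of the yellow stripe on the wheel's upper face, 100 mm from the wheel's axis, 116 mm above the table.
- arc_middle (a point): Middle of the green arc on the machine base just outside the tyre, 118 mm from the wheel's axis, 65 mm above the table. The arc spans 20 degrees to either side of this point.
- tyre_lever: Bystander to be left where it is: steel tyre lever, 210 mm long and 16 mm thick, lying between the robot and the stations. Origin at its underside.
- socket: Bystander to be left where it is: bright steel socket, 28 mm across and 44 mm tall, standing between two stations. Origin at its underside.
- socket_dark: Bystander to be left where it is: dark steel socket, 28 mm across and 44 mm tall, standing between two stations. Origin at its underside.
- mug: Bystander to be left where it is: blue mug, 80 mm across and 85 mm tall, standing beyond the stations. Origin at its underside.
- paste_jar: Bystander to be left where it is: jar with a yellow cap, 76 mm across and 80 mm tall, standing beyond the stations. Origin at its underside.
- screwdriver: Bystander to be left where it is: orange screwdriver, 200 mm long, lying at the near right. Origin at its underside.
There are look-alikes about, which are no part of the job. What is shaped like the part that bears stop_top but pink is not meant.

How it is judged:
On the way, in this order (a step that is already met when the one before it is completed fails the run):
1. the blue knob is pulled up by more than 11 mm, before the wheel has been jogged (value of joint power above 0.011 m and value of joint wheel below 0.05 rad), for 0.1 s.
2. the blue knob is let go and is back at rest (value of joint power below 0.002 m), for 0.1 s.
3. the green button is held down in one press for at least 3.2 s (value of joint jog above 0.006 m), for 3.2 s.
4. the green button is let go and comes up (value of joint jog below 0.0015 m), for 0.2 s.
At the end, for the whole second after the job is handed in: The wheel stands still with its yellow stripe within 20 degrees of the middle of the green arc (wheel angle 1.22 to 1.92 rad), the blue knob is back at rest (within 2 mm), the green and red buttons are up (within 1.5 mm) (value of joint wheel between 1.22 and 1.92 rad and value of joint power below 0.002 m and value of joint each of jog, stop below 0.0015 m and velocity of joint wheel below 0.05 rad/s); the robot touches nothing.
It fails at once if the red stop button is pressed (value of joint stop above 0.003 m).
It fails at once if the robot touches the wheel turner or its wheel (contact force between any of the fingers, the arm and turner above 0.5 N).
It fails at once if a bystander is moved by more than 30 mm (distance of any of tyre_lever, socket, socket_dark, mug, paste_jar, screwdriver from where it was at the start of the episode above 0.03 m).
It also fails if it takes over 48 s, if anything falls off the work surface, if the arm or the gripper's body presses on something with over 40 N, if the wrist force passes 120 N, or if a joint passes its speed limit or range.

ROBOT

A 6-joint arm with a two-finger parallel gripper is mounted at the origin on the work surface. World frame = base frame: x ahead of the robot, y to its left, z up, the work surface at z = 0. Lengths are in m, angles in rad, forces in N, time in s.
With the tool pointing down it reaches from about 0.275 to 0.85 m from the base axis. Payload 19 kg.
Tool frame: the origin (TCP) lies at the centre of the arm's flange, where the gripper is bolted on; the fingertips stand 173 mm ahead of it and the grasp point (between the pads) lies 155 mm ahead of it; z points along the fingers, y is the direction in which the jaws open and shut (so a half turn about z gives the same grasp; the last joint's range is limited). The gripper opens to 85 mm and grips with 20 to 120 N. Pads are 22 mm wide; open, the fingers measure 114 mm over their backs; the gripper's body (76 mm by 85 mm) begins 54 mm behind the grasp point. The pads swing forward as they close: fully open they stand 13 mm farther back than shut.
Start: joints at [-0.134, 0.15, 1.437, -0, 1.554, -0.134], TCP at [0.575, -0, 0.405] pointing down, gripper open.
Joint ranges: [-2.8, 2.8], [-0.68, 2.1], [0.12, 2.68], [-1.39, 4.53], [0.16, 2.79], [-2.81, 2.81]. Speed limits (rad/s): [1.89, 1.89, 2.22, 3.01, 3.01, 3.01].

INTERFACE

Orientations are given as a rotation vector (axis times angle).
In Python, from cell import robot gives the robot as it stands.
- The arm moves only by the tool servo_tool, never from a script. Its argument "commands" is a list of rows, each an object of numbers: "wx", "wy", "wz": the turn, a rotation vector about the world's x, y, z scaled (see below); "x", "y", "z": the shift along the world's x, y, z scaled (see below); "jaw": the closure, from -1 (fully open) to 1 (shut), so that 0 is half open. A call has 1 to 10 rows; each row is the pose to reach, as a shift and turn from the pose commanded when the call began; what a row does not reach only later rows make up. The controller multiplies each number of a shift by 100 cm and each number of a turn by pi/2 rad. A row lasts 1/10 s, in which the tool goes at most 50 mm and 8.59 degrees, less where a joint would pass 70% of its speed; a pose out of reach is approached as far as the arm can. A call with a number of a shift or a turn outside -1 to 1 is refused whole. A call with a gripper value outside its range is refused whole. The fingers move at their own pace and stop on an object; "grip_force" is the grip in N (left out, the last holds). Time passes only in rows, so rows that repeat a pose let the fingers close. It gives the time, the measured TCP pose, the force and the opening at its end, in the units of the state.
- robot.get_obs(): the state, without advancing time (a new reading comes with each control period).
- robot.read_camera(name): name is "scene" or "side" or "wrist"; returns a dict with "frame" (420x560x3 uint8, blue, green, red), "z_map" (420x560 float32, m along the optical axis (not along the pixel's ray), 0 where there is no reading), "fx", "fy", "cx", "cy" (pixels), "R" (3x3) and "t" (3): a world point X has camera coordinates R X + t; the wrist camera has in their place "hand_eye" (4x4, takes a point from camera to tool coordinates, whose origin is the TCP and whose axes are the flange's). Camera axes: x right, y down, z forward; pixel columns grow to the right and rows downward; lengths in m; the calibration is good to about 2 mm. A picture is of the moment at which its call begins: read the wrist's pose just before it.
- robot.finish_job(): hands the job in, once; it reports no verdict.
The state is a dict: "clock": time; "qpos": joint angles; "qvel": joint speeds; "effort": joint torques, N m; "eef_pos": TCP position; "ee_rot": TCP orientation; "contact_force": force on the tool from outside, world axes, zero at the start; "ft_torque": the same for the moment, N m; "finger_gap": finger opening in m.
Only numpy, scipy, OpenCV 4.12 (cv2) and the standard library are available. Lean on these libraries where they do the work, as an engineer would, in place of code of your own. Each camera call takes 0.05 s, during which the arm holds its last target. There are 200 camera calls.

## Working session

There is one attempt and no reset: what is moved stays moved. The work goes in short steps, Python scripts to look and compute and a tool call to move; the robot and the scene stay as the last step left them, time stands still between calls to the robot, and variables do not carry over. Pictures are saved under pics/ and viewed, about 8 in all and at most 12, crops included, and the job is handed in when it is done.

Besides the shell and the picture viewer there is one more tool, called after "Call:" in YAML: its name, and indented under it one key for each argument. servo_tool: Moves the arm, as the interface text tells. Shifts and turns lie within -1 to 1; 1 stands for 100 cm of shift or pi/2 rad of turn. Its arguments: {"type":"object","properties":{"commands":{"type":"array"},"grip_force":{"type":"number"}},"required":["commands"]}

```bash
mkdir -p pics; cat > h.py <<'E'
import numpy as np, cv2
from cell import robot
def pts(c):
    z=c["z_map"]; v,u=np.indices(z.shape)
    P=np.stack([(u-c["cx"])/c["fx"]*z,(v-c["cy"])/c["fy"]*z,z],-1)
    return P
def world(c): return (pts(c)-c["t"])@c["R"]
E
python3 - <<'E'
from h import *
ims=[]
for n in("scene","side"):
    c=robot.read_camera(n); np.savez(n+".npz",**c); cv2.imwrite(f"pics/{n}0.png",c["frame"])
    W=world(c); hsv=cv2.cvtColor(c["frame"],cv2.COLOR_BGR2HSV)
    for nm,lo,hi in(("blue",100,130),("green",40,85),("red",0,8),("red2",172,180),("pink",140,171)):
        m=cv2.inRange(hsv,(lo,90,50),(hi,255,255))
        k,L,S,C=cv2.connectedComponentsWithStats(m)
        for i in range(1,k):
            if S[i,4]>60:
                p=W[(L==i)&(c["z_map"]>0)]
                if len(p): print(n,nm,S[i,4],C[i].round(),np.median(p,0).round(3),np.percentile(p,2,axis=0).round(3),np.percentile(p,98,axis=0).round(3))
print(robot.get_obs())
E
```

```text
scene blue 16644 [ 45. 132.] [-0.179 -1.274 -0.052] [-0.889 -1.329 -0.562] [ 0.429 -0.58   0.183]
scene blue 1906 [423.  40.] [-0.864  0.84  -0.139] [-1.152  0.804 -0.494] [-0.848  1.036  0.09 ]
scene blue 198 [242. 219.] [ 0.535 -0.179  0.096] [ 0.429 -0.203 -0.002] [ 0.551 -0.162  0.101]
scene blue 1209 [330. 277.] [0.705 0.055 0.045] [0.64  0.009 0.   ] [0.752 0.108 0.087]
scene green 345 [344. 216.] [0.526 0.121 0.08 ] [ 0.426  0.092 -0.   ] [0.551 0.17  0.085]
scene green 130 [441. 240.] [0.619 0.382 0.066] [0.605 0.346 0.057] [0.629 0.423 0.07 ]
scene red 3807 [173.  46.] [-0.731 -0.508 -0.079] [-0.958 -0.776 -0.205] [-0.573 -0.365  0.164]
scene red 3465 [430. 229.] [0.591 0.342 0.055] [0.362 0.262 0.001] [0.655 0.552 0.089]
scene red 157 [471. 191.] [0.42  0.551 0.054] [ 0.348  0.492 -0.001] [0.51  0.607 0.111]
scene red 341 [168. 217.] [ 0.512 -0.398  0.08 ] [ 0.331 -0.446 -0.002] [ 0.542 -0.369  0.085]
scene red 316 [110. 229.] [ 0.54  -0.554  0.08 ] [ 0.445 -0.615 -0.001] [ 0.567 -0.529  0.085]
scene red 672 [ 97. 295.] [ 0.756 -0.537  0.084] [ 0.666 -0.601 -0.   ] [ 0.765 
[... 1192 characters left out ...]
002] [ 0.595 -0.496  0.052]
{'clock': 0.1, 'qpos': array([-1.33980733e-01,  1.50945889e-01,  1.43791873e+00,  2.41815362e-05,
        1.55380133e+00, -1.33986681e-01]), 'qvel': array([ 0.00050125, -0.00062524, -0.0019632 ,  0.00192912, -0.0008342 ,
        0.00048372]), 'effort': array([ 4.39465453e-03, -7.14378047e+01, -5.71798074e+01, -8.77157845e-05,
        7.01135112e-03, -1.30998615e-04]), 'eef_pos': array([ 5.74978511e-01, -2.18670791e-06,  4.04154110e-01]), 'ee_rot': array([-2.22082133e+00, -2.22083360e+00,  9.91723409e-04]), 'contact_force': array([ 0.12739862,  0.05756321, -0.10124587]), 'ft_torque': array([-0.01169628, -0.02460916,  0.01975971]), 'finger_gap': 0.08529024264732922}
```

View pics/scene0.png

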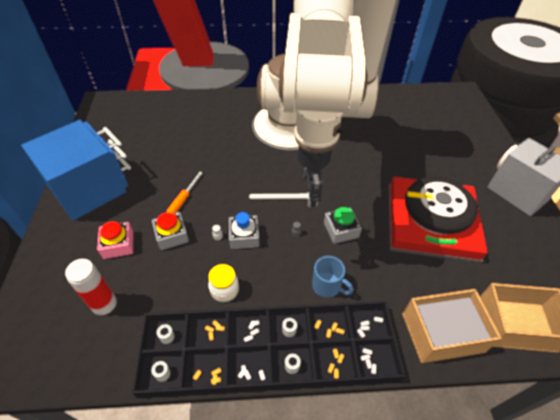

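View pics/side0.png

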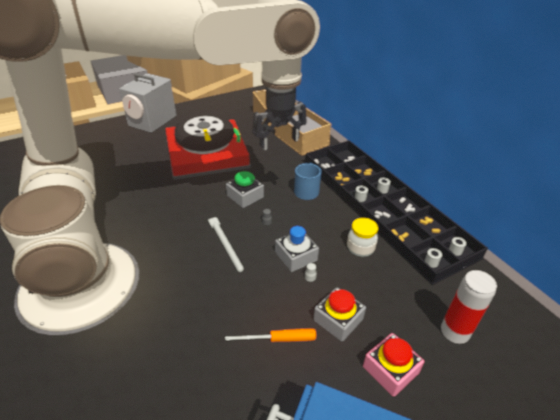

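The scene view shows the blue knob (242,219), the green button (344,216) and the true red button on the grey box (168,217), with a pink look-alike at (115,240). The side view agrees: knob (297,234), green (244,178). The sockets flank the knob station. Next I'll get precise centres from the top faces.

```bash
python3 - <<'E'
from h import *
for n in("scene","side"):
    c=np.load(n+".npz"); W=world(c); hsv=cv2.cvtColor(c["frame"],cv2.COLOR_BGR2HSV)
    for nm,lo,hi,z0,z1,box in(("knob",100,130,.09,.104,(.45,.6,-.25,-.1)),("jog",40,85,.072,.09,(.45,.6,.05,.2)),("jarcap",20,35,.07,.09,(.58,.8,-.3,-.1))):
        m=(cv2.inRange(hsv,(lo,60,30),(hi,255,255))>0)&(W[...,2]>z0)&(W[...,2]<z1)&(W[...,0]>box[0])&(W[...,0]<box[1])&(W[...,1]>box[2])&(W[...,1]<box[3])
        p=W[m][:,:2].astype(np.float32)
        if len(p)>5: print(n,nm,len(p),cv2.minEnclosingCircle(p),p.mean(0),np.median(W[m][:,2]))
E
```

```text
scene knob 131 ((0.5321636199951172, -0.1811116486787796), 0.021183056756854057) [ 0.5343909 -0.1795801] 0.09671391734737284
scene jog 262 ((0.523614227771759, 0.11983354389667511), 0.030705004930496216) [0.52625746 0.11783759] 0.08071077919950861
scene jarcap 482 ((0.7084305882453918, -0.23462152481079102), 0.03398066386580467) [ 0.71085286 -0.23451117] 0.0807693906319007
side knob 139 ((0.5268180966377258, -0.18052607774734497), 0.019955173134803772) [ 0.5271097  -0.18169951] 0.0961463275859069
side jog 189 ((0.5171824097633362, 0.11722629517316818), 0.02943895012140274) [0.5158978  0.11381462] 0.0798890055789422
side jarcap 386 ((0.7048426866531372, -0.2341858297586441), 0.034879859536886215) [ 0.70225894 -0.23765911] 0.07916599840471894
```

Call:
servo_tool:
  commands:
    - {"x":-0.02,"y":-0.05,"jaw":-1}
    - {"x":-0.04,"y":-0.09,"jaw":-1}
    - {"x":-0.045,"y":-0.135,"jaw":-1}
    - {"x":-0.05,"y":-0.18,"jaw":-1}
    - {"x":-0.05,"y":-0.18,"jaw":-1}
    - {"x":-0.05,"y":-0.18,"jaw":-1}
  grip_force: 40

```text
schema error: expected keys wx, wy, wz, x, y, z, jaw
```

Both cameras agree: knob at about (0.530, -0.181), jog at about (0.520, 0.118), heights as given. The move call was refused because every key is needed in each row.

Call:
servo_tool:
  commands:
    - {"wx":0,"wy":0,"wz":0,"x":-0.015,"y":-0.045,"z":0,"jaw":-1}
    - {"wx":0,"wy":0,"wz":0,"x":-0.03,"y":-0.09,"z":-0.01,"jaw":-1}
    - {"wx":0,"wy":0,"wz":0,"x":-0.04,"y":-0.135,"z":-0.03,"jaw":-1}
    - {"wx":0,"wy":0,"wz":0,"x":-0.045,"y":-0.181,"z":-0.05,"jaw":-1}
    - {"wx":0,"wy":0,"wz":0,"x":-0.045,"y":-0.181,"z":-0.05,"jaw":-1}
    - {"wx":0,"wy":0,"wz":0,"x":-0.045,"y":-0.181,"z":-0.05,"jaw":-1}
    - {"wx":0,"wy":0,"wz":0,"x":-0.045,"y":-0.181,"z":-0.05,"jaw":-1}
  grip_force: 40

```text
clock: 0.8
eef_pos: [0.5302, -0.1804, 0.355]
ee_rot: [2.221, 2.222, 0.0]
contact_force: [-0.2, 0.5, -0.1]
finger_gap: 0.0853
```

```bash
python3 - <<'E'
from h import *
from scipy.spatial.transform import Rotation as Ro
o=robot.get_obs(); c=robot.read_camera("wrist"); cv2.imwrite("pics/w0.png",c["frame"])
H=c["hand_eye"]; P=pts(c)@H[:3,:3].T+H[:3,3]; W=P@Ro.from_rotvec(o["ee_rot"]).as_matrix().T+o["eef_pos"]
hsv=cv2.cvtColor(c["frame"],cv2.COLOR_BGR2HSV)
m=(cv2.inRange(hsv,(100,90,40),(130,255,255))>0)&(W[...,2]>.09)&(W[...,2]<.105)&(c["z_map"]>0)
p=W[m].astype(np.float32); print(o["clock"],o["eef_pos"],len(p),cv2.minEnclosingCircle(p[:,:2]),p.mean(0))
E
```

```text
Traceback (most recent call last):
cv2.error: OpenCV(4.12.0) /io/opencv/modules/imgproc/src/shapedescr.cpp:201: error: (-215:Assertion failed) count >= 0 && (depth == CV_32F || depth == CV_32S) in function 'minEnclosingCircle'
```

View pics/w0.png

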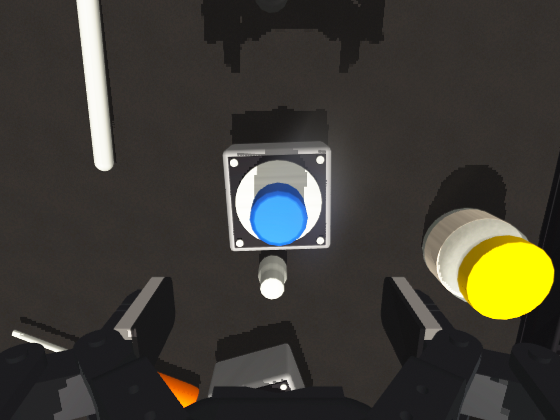

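The wrist view shows the knob at (278,215), centred between the pads at columns 152 and 404. The bright socket is at (272,285), and the jar is well clear. I'll fix the slice and get the numbers.

```bash
cat >> h.py <<'E'
from scipy.spatial.transform import Rotation as Ro
def wrist(lo,hi,z0,z1,name):
    o=robot.get_obs(); c=robot.read_camera("wrist"); cv2.imwrite(f"pics/{name}.png",c["frame"])
    H=c["hand_eye"]; P=pts(c)@H[:3,:3].T+H[:3,3]; W=P@Ro.from_rotvec(o["ee_rot"]).as_matrix().T+o["eef_pos"]
    hsv=cv2.cvtColor(c["frame"],cv2.COLOR_BGR2HSV)
    b=(cv2.inRange(hsv,(lo,80,40),(hi,255,255))>0)&(c["z_map"]>0)
    print(o["clock"],o["eef_pos"],o["contact_force"],b.sum(),np.percentile(W[b][:,2],[2,50,98]))
    p=np.ascontiguousarray(W[b&(W[...,2]>z0)&(W[...,2]<z1)],dtype=np.float32)
    print(len(p),cv2.minEnclosingCircle(np.ascontiguousarray(p[:,:2])),p.mean(0))
E
python3 -c "
from h import *
wrist(100,130,.09,.105,'w1')"
```

```text
0.85 [ 0.53026714 -0.18013115  0.35518999] [-0.49713398 -0.6611346  -0.17301801] 2847 [0.07214293 0.09706006 0.09852714]
2537 ((0.531579315662384, -0.17905600368976593), 0.01995684765279293) [ 0.53169    -0.17750438  0.09689015]
```

Call:
servo_tool:
  commands:
    - {"wx":0,"wy":0,"wz":0,"x":0.0015,"y":0.002,"z":-0.03,"jaw":-1}
    - {"wx":0,"wy":0,"wz":0,"x":0.0015,"y":0.002,"z":-0.06,"jaw":-1}
    - {"wx":0,"wy":0,"wz":0,"x":0.0015,"y":0.002,"z":-0.09,"jaw":-1}
    - {"wx":0,"wy":0,"wz":0,"x":0.0015,"y":0.002,"z":-0.11,"jaw":-1}
    - {"wx":0,"wy":0,"wz":0,"x":0.0015,"y":0.002,"z":-0.118,"jaw":-1}
    - {"wx":0,"wy":0,"wz":0,"x":0.0015,"y":0.002,"z":-0.118,"jaw":-1}
    - {"wx":0,"wy":0,"wz":0,"x":0.0015,"y":0.002,"z":-0.118,"jaw":-1}

```text
clock: 1.6
eef_pos: [0.5319, -0.1788, 0.2379]
ee_rot: [2.22, 2.221, 0.001]
contact_force: [-0.2, 0.2, 0.3]
finger_gap: 0.0848
```

Call:
servo_tool:
  commands:
    - {"wx":0,"wy":0,"wz":0,"x":0,"y":0,"z":0,"jaw":1}
    - {"wx":0,"wy":0,"wz":0,"x":0,"y":0,"z":0,"jaw":1}
    - {"wx":0,"wy":0,"wz":0,"x":0,"y":0,"z":0,"jaw":1}
    - {"wx":0,"wy":0,"wz":0,"x":0,"y":0,"z":0,"jaw":1}
    - {"wx":0,"wy":0,"wz":0,"x":0,"y":0,"z":0,"jaw":1}
    - {"wx":0,"wy":0,"wz":0,"x":0,"y":0,"z":0,"jaw":1}
    - {"wx":0,"wy":0,"wz":0,"x":0,"y":0,"z":0,"jaw":1}
    - {"wx":0,"wy":0,"wz":0,"x":0,"y":0,"z":0,"jaw":1}
    - {"wx":0,"wy":0,"wz":0,"x":0,"y":0,"z":0,"jaw":1}
    - {"wx":0,"wy":0,"wz":0,"x":0,"y":0,"z":0,"jaw":1}

```text
clock: 2.6
eef_pos: [0.5311, -0.1791, 0.2374]
ee_rot: [-2.221, -2.221, 0.002]
contact_force: [-11.3, 2.1, 13.9]
finger_gap: 0.0391
```

The knob is gripped (39 mm gap). Now I'll pull it slowly up to the stop.

Call:
servo_tool:
  commands:
    - {"wx":0,"wy":0,"wz":0,"x":0,"y":0,"z":0.004,"jaw":1}
    - {"wx":0,"wy":0,"wz":0,"x":0,"y":0,"z":0.008,"jaw":1}
    - {"wx":0,"wy":0,"wz":0,"x":0,"y":0,"z":0.012,"jaw":1}
    - {"wx":0,"wy":0,"wz":0,"x":0,"y":0,"z":0.015,"jaw":1}
    - {"wx":0,"wy":0,"wz":0,"x":0,"y":0,"z":0.017,"jaw":1}
    - {"wx":0,"wy":0,"wz":0,"x":0,"y":0,"z":0.017,"jaw":1}
    - {"wx":0,"wy":0,"wz":0,"x":0,"y":0,"z":0.017,"jaw":1}
    - {"wx":0,"wy":0,"wz":0,"x":0,"y":0,"z":0.017,"jaw":1}

```text
clock: 3.4
eef_pos: [0.5311, -0.1791, 0.2519]
ee_rot: [-2.22, -2.22, 0.002]
contact_force: [1.7, -5.7, -23.2]
finger_gap: 0.0383
```

```bash
python3 - <<'E'
from h import *
wrist(100,130,.09,.125,'w2')
c=robot.read_camera("side"); cv2.imwrite("pics/s2.png",cv2.resize(c["frame"][150:300,200:400],None,fx=4,fy=4))
E
```

```text
3.4 [ 0.53110415 -0.17912611  0.25193788] [  1.70249434  -5.74228662 -23.18568967] 4815 [0.08379143 0.10781303 0.11210567]
4251 ((0.5316907167434692, -0.17971400916576385), 0.021221205592155457) [ 0.5306871  -0.16604427  0.10573947]
```

View pics/s2.png

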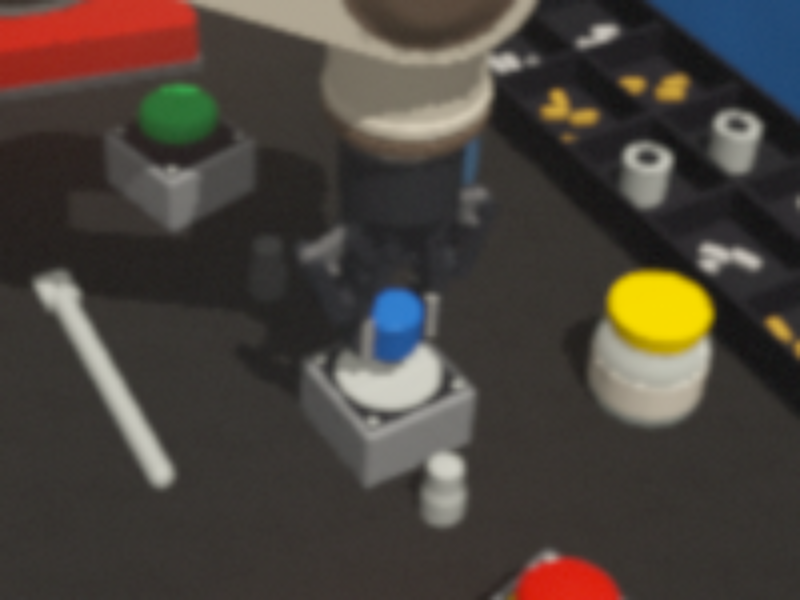

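The knob (crop pixel 397,320) is raised between the fingers. Its top reads 112 mm against 98 mm at rest, and the 23 N downward shows it is on the stop. I'll lower it, release, and rise straight up.

Call:
servo_tool:
  commands:
    - {"wx":0,"wy":0,"wz":0,"x":0,"y":0,"z":-0.005,"jaw":1}
    - {"wx":0,"wy":0,"wz":0,"x":0,"y":0,"z":-0.01,"jaw":1}
    - {"wx":0,"wy":0,"wz":0,"x":0,"y":0,"z":-0.015,"jaw":-1}
    - {"wx":0,"wy":0,"wz":0,"x":0,"y":0,"z":-0.015,"jaw":-1}
    - {"wx":0,"wy":0,"wz":0,"x":0,"y":0,"z":-0.015,"jaw":-1}
    - {"wx":0,"wy":0,"wz":0,"x":0,"y":0,"z":-0.015,"jaw":-1}
    - {"wx":0,"wy":0,"wz":0,"x":0,"y":0,"z":-0.015,"jaw":-1}
    - {"wx":0,"wy":0,"wz":0,"x":0,"y":0,"z":-0.015,"jaw":-1}
    - {"wx":0,"wy":0,"wz":0,"x":0,"y":0,"z":-0.015,"jaw":-1}
    - {"wx":0,"wy":0,"wz":0,"x":0,"y":0,"z":-0.015,"jaw":-1}

```text
clock: 4.5
eef_pos: [0.5315, -0.179, 0.2387]
ee_rot: [-2.221, -2.221, 0.0]
contact_force: [-0.9, 0.5, 0.3]
finger_gap: 0.0856
```

Call:
servo_tool:
  commands:
    - {"wx":0,"wy":0,"wz":0,"x":0,"y":0,"z":0.03,"jaw":-1}
    - {"wx":0,"wy":0,"wz":0,"x":0,"y":0,"z":0.07,"jaw":-1}
    - {"wx":0,"wy":0,"wz":0,"x":0,"y":0,"z":0.1,"jaw":-1}
    - {"wx":0,"wy":0,"wz":0,"x":0,"y":0,"z":0.1,"jaw":-1}
    - {"wx":0,"wy":0,"wz":0,"x":0,"y":0,"z":0.1,"jaw":-1}

```text
clock: 5.0
eef_pos: [0.5315, -0.179, 0.3389]
ee_rot: [2.221, 2.221, 0.0]
contact_force: [-0.6, -1.0, -1.1]
finger_gap: 0.0853
```

```bash
python3 -c "
from h import *
wrist(100,130,.09,.125,'w3')"
```

```text
5.0 [ 0.53145258 -0.17899008  0.33891452] [-0.60930034 -0.96785605 -1.14098248] 3262 [0.07182473 0.09706953 0.098545  ]
2873 ((0.5314140915870667, -0.17914223670959473), 0.020048925653100014) [ 0.5316206  -0.17731187  0.09691477]
```

The knob is back at rest (top 98.5 mm, as before). Next is above the green button, closing the jaws on the way.

Call:
servo_tool:
  commands:
    - {"wx":0,"wy":0,"wz":0,"x":-0.002,"y":0.045,"z":0.01,"jaw":1}
    - {"wx":0,"wy":0,"wz":0,"x":-0.004,"y":0.09,"z":0.01,"jaw":1}
    - {"wx":0,"wy":0,"wz":0,"x":-0.006,"y":0.135,"z":0.01,"jaw":1}
    - {"wx":0,"wy":0,"wz":0,"x":-0.008,"y":0.18,"z":0.01,"jaw":1}
    - {"wx":0,"wy":0,"wz":0,"x":-0.01,"y":0.225,"z":0.01,"jaw":1}
    - {"wx":0,"wy":0,"wz":0,"x":-0.011,"y":0.265,"z":0,"jaw":1}
    - {"wx":0,"wy":0,"wz":0,"x":-0.0115,"y":0.2975,"z":0,"jaw":1}
    - {"wx":0,"wy":0,"wz":0,"x":-0.0115,"y":0.2975,"z":0,"jaw":1}
    - {"wx":0,"wy":0,"wz":0,"x":-0.0115,"y":0.2975,"z":0,"jaw":1}
    - {"wx":0,"wy":0,"wz":0,"x":-0.0115,"y":0.2975,"z":0,"jaw":1}

```text
clock: 6.05
eef_pos: [0.52, 0.1178, 0.338]
ee_rot: [-2.222, -2.22, 0.002]
contact_force: [-0.0, 0.4, 0.3]
finger_gap: -0.0003
```

```bash
python3 -c "
from h import *
wrist(40,85,.075,.09,'w4')"
```

```text
6.05 [0.52002411 0.11780362 0.33798654] [-0.01622083  0.36684292  0.34477732] 7370 [0.00096932 0.08028518 0.08263594]
5479 ((0.5217603445053101, 0.12072882801294327), 0.029728645458817482) [0.52182895 0.12289155 0.08048736]
```

View pics/w4.png

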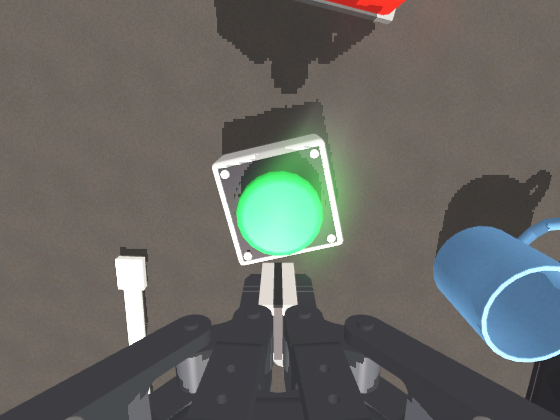

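The wrist view shows the green button at (280,213), measured at (0.5215, 0.120), with the closed fingers just short of it in the picture. I'll centre and approach to above first contact, checking force.

Call:
servo_tool:
  commands:
    - {"wx":0,"wy":0,"wz":0,"x":0.0015,"y":0.002,"z":-0.03,"jaw":1}
    - {"wx":0,"wy":0,"wz":0,"x":0.0015,"y":0.002,"z":-0.055,"jaw":1}
    - {"wx":0,"wy":0,"wz":0,"x":0.0015,"y":0.002,"z":-0.068,"jaw":1}
    - {"wx":0,"wy":0,"wz":0,"x":0.0015,"y":0.002,"z":-0.072,"jaw":1}
    - {"wx":0,"wy":0,"wz":0,"x":0.0015,"y":0.002,"z":-0.072,"jaw":1}
    - {"wx":0,"wy":0,"wz":0,"x":0.0015,"y":0.002,"z":-0.072,"jaw":1}

```text
clock: 6.7
eef_pos: [0.5218, 0.1203, 0.2678]
ee_rot: [2.221, 2.221, 0.002]
contact_force: [0.3, -0.1, 0.5]
finger_gap: -0.0001
```

Call:
servo_tool:
  commands:
    - {"wx":0,"wy":0,"wz":0,"x":0,"y":0,"z":-0.004,"jaw":1}
    - {"wx":0,"wy":0,"wz":0,"x":0,"y":0,"z":-0.008,"jaw":1}
    - {"wx":0,"wy":0,"wz":0,"x":0,"y":0,"z":-0.008,"jaw":1}
    - {"wx":0,"wy":0,"wz":0,"x":0,"y":0,"z":-0.008,"jaw":1}

```text
clock: 7.1
eef_pos: [0.5215, 0.1205, 0.2586]
ee_rot: [-2.221, -2.221, 0.0]
contact_force: [0.3, 0.7, 0.8]
finger_gap: 0.0003
```

There is no contact yet, as expected (contact at 0.255, stop at 0.247). Now the single press: about 4 s in 10-row calls.

Call:
servo_tool:
  commands:
    - {"wx":0,"wy":0,"wz":0,"x":0,"y":0,"z":-0.006,"jaw":1}
    - {"wx":0,"wy":0,"wz":0,"x":0,"y":0,"z":-0.012,"jaw":1}
    - {"wx":0,"wy":0,"wz":0,"x":0,"y":0,"z":-0.014,"jaw":1}
    - {"wx":0,"wy":0,"wz":0,"x":0,"y":0,"z":-0.014,"jaw":1}
    - {"wx":0,"wy":0,"wz":0,"x":0,"y":0,"z":-0.014,"jaw":1}

```text
clock: 7.6
eef_pos: [0.5218, 0.1206, 0.2467]
ee_rot: [2.22, 2.22, 0.003]
contact_force: [-10.2, -0.5, 33.6]
finger_gap: 0.0003
```

Call:
servo_tool:
  commands:
    - {"wx":0,"wy":0,"wz":0,"x":0,"y":0,"z":0,"jaw":1}
    - {"wx":0,"wy":0,"wz":0,"x":0,"y":0,"z":0,"jaw":1}
    - {"wx":0,"wy":0,"wz":0,"x":0,"y":0,"z":0,"jaw":1}
    - {"wx":0,"wy":0,"wz":0,"x":0,"y":0,"z":0,"jaw":1}
    - {"wx":0,"wy":0,"wz":0,"x":0,"y":0,"z":0,"jaw":1}
    - {"wx":0,"wy":0,"wz":0,"x":0,"y":0,"z":0,"jaw":1}
    - {"wx":0,"wy":0,"wz":0,"x":0,"y":0,"z":0,"jaw":1}
    - {"wx":0,"wy":0,"wz":0,"x":0,"y":0,"z":0,"jaw":1}
    - {"wx":0,"wy":0,"wz":0,"x":0,"y":0,"z":0,"jaw":1}
    - {"wx":0,"wy":0,"wz":0,"x":0,"y":0,"z":0,"jaw":1}

```text
clock: 8.6
eef_pos: [0.5218, 0.1206, 0.2466]
ee_rot: [2.22, 2.22, 0.003]
contact_force: [-9.0, -1.8, 33.5]
finger_gap: 0.0001
```

Call:
servo_tool:
  commands:
    - {"wx":0,"wy":0,"wz":0,"x":0,"y":0,"z":0,"jaw":1}
    - {"wx":0,"wy":0,"wz":0,"x":0,"y":0,"z":0,"jaw":1}
    - {"wx":0,"wy":0,"wz":0,"x":0,"y":0,"z":0,"jaw":1}
    - {"wx":0,"wy":0,"wz":0,"x":0,"y":0,"z":0,"jaw":1}
    - {"wx":0,"wy":0,"wz":0,"x":0,"y":0,"z":0,"jaw":1}
    - {"wx":0,"wy":0,"wz":0,"x":0,"y":0,"z":0,"jaw":1}
    - {"wx":0,"wy":0,"wz":0,"x":0,"y":0,"z":0,"jaw":1}
    - {"wx":0,"wy":0,"wz":0,"x":0,"y":0,"z":0,"jaw":1}
    - {"wx":0,"wy":0,"wz":0,"x":0,"y":0,"z":0,"jaw":1}
    - {"wx":0,"wy":0,"wz":0,"x":0,"y":0,"z":0,"jaw":1}

```text
clock: 9.6
eef_pos: [0.5218, 0.1205, 0.2466]
ee_rot: [2.22, 2.22, 0.003]
contact_force: [-8.9, -1.4, 33.6]
finger_gap: 0.0
```

```bash
python3 - <<'E'
from h import *
c=robot.read_camera("scene"); cv2.imwrite("pics/press.png",cv2.resize(c["frame"][150:270,320:500],None,fx=4,fy=4))
print(robot.get_obs()["clock"])
E
```

```text
9.65
```

View pics/press.png

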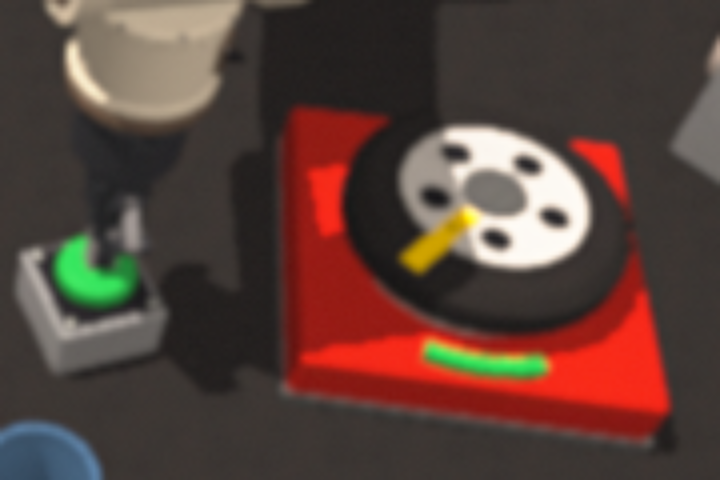

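The wheel is turning. The stripe end (crop pixel 412,265) is just past half-way to the arc (485,362), matching 0.4 rad/s. I'll hold 1.5 s more, then lift.

Call:
servo_tool:
  commands:
    - {"wx":0,"wy":0,"wz":0,"x":0,"y":0,"z":0,"jaw":1}
    - {"wx":0,"wy":0,"wz":0,"x":0,"y":0,"z":0,"jaw":1}
    - {"wx":0,"wy":0,"wz":0,"x":0,"y":0,"z":0,"jaw":1}
    - {"wx":0,"wy":0,"wz":0,"x":0,"y":0,"z":0,"jaw":1}
    - {"wx":0,"wy":0,"wz":0,"x":0,"y":0,"z":0,"jaw":1}
    - {"wx":0,"wy":0,"wz":0,"x":0,"y":0,"z":0,"jaw":1}
    - {"wx":0,"wy":0,"wz":0,"x":0,"y":0,"z":0,"jaw":1}
    - {"wx":0,"wy":0,"wz":0,"x":0,"y":0,"z":0,"jaw":1}
    - {"wx":0,"wy":0,"wz":0,"x":0,"y":0,"z":0,"jaw":1}
    - {"wx":0,"wy":0,"wz":0,"x":0,"y":0,"z":0,"jaw":1}

```text
clock: 10.65
eef_pos: [0.5218, 0.1206, 0.2466]
ee_rot: [2.22, 2.22, 0.003]
contact_force: [-8.5, -1.0, 33.2]
finger_gap: -0.0
```

Call:
servo_tool:
  commands:
    - {"wx":0,"wy":0,"wz":0,"x":0,"y":0,"z":0,"jaw":1}
    - {"wx":0,"wy":0,"wz":0,"x":0,"y":0,"z":0,"jaw":1}
    - {"wx":0,"wy":0,"wz":0,"x":0,"y":0,"z":0,"jaw":1}
    - {"wx":0,"wy":0,"wz":0,"x":0,"y":0,"z":0,"jaw":1}
    - {"wx":0,"wy":0,"wz":0,"x":0,"y":0,"z":0,"jaw":1}
    - {"wx":0,"wy":0,"wz":0,"x":0,"y":0,"z":0.02,"jaw":1}
    - {"wx":0,"wy":0,"wz":0,"x":0,"y":0,"z":0.05,"jaw":1}
    - {"wx":0,"wy":0,"wz":0,"x":0,"y":0,"z":0.09,"jaw":1}
    - {"wx":0,"wy":0,"wz":0,"x":0,"y":0,"z":0.12,"jaw":1}
    - {"wx":0,"wy":0,"wz":0,"x":0,"y":0,"z":0.12,"jaw":1}

```text
clock: 11.65
eef_pos: [0.5219, 0.1206, 0.3683]
ee_rot: [2.219, 2.219, 0.007]
contact_force: [0.1, 0.2, -0.1]
finger_gap: 0.0
```

Call:
servo_tool:
  commands:
    - {"wx":0,"wy":0,"wz":0,"x":0,"y":0,"z":0,"jaw":1}
    - {"wx":0,"wy":0,"wz":0,"x":0,"y":0,"z":0,"jaw":1}
    - {"wx":0,"wy":0,"wz":0,"x":0,"y":0,"z":0,"jaw":1}
    - {"wx":0,"wy":0,"wz":0,"x":0,"y":0,"z":0,"jaw":1}
    - {"wx":0,"wy":0,"wz":0,"x":0,"y":0,"z":0,"jaw":1}

```text
clock: 12.15
eef_pos: [0.5215, 0.1205, 0.3642]
ee_rot: [-2.221, -2.221, 0.001]
contact_force: [0.5, -0.4, -0.1]
finger_gap: 0.0
```

```bash
python3 - <<'E'
from h import *
wrist(40,85,.07,.09,'w5')
c=robot.read_camera("scene"); cv2.imwrite("pics/end.png",c["frame"]); W=world(c)
hsv=cv2.cvtColor(c["frame"],cv2.COLOR_BGR2HSV)
for n,lo,hi,s in(("stripe",20,35,120),("arc",40,85,90)):
    m=(cv2.inRange(hsv,(lo,s,90),(hi,255,255))>0)&(W[...,1]>.26)&(W[...,1]<.55)&(W[...,0]>.33)&(W[...,0]<.66)&(W[...,2]>.05)
    p=W[m]; print(n,len(p),p.mean(0),p.min(0),p.max(0))
m=(cv2.inRange(hsv,(100,90,40),(130,255,255))>0)&(abs(W[...,0]-.53)<.03)&(abs(W[...,1]+.18)<.03); print("knob top",np.percentile(W[m][:,2],95))
m=(abs(W[...,0]-.511)<.02)&(abs(W[...,1]+.40)<.02); print("stop top",np.percentile(W[m][:,2],95))
E
```

```text
12.15 [0.52148881 0.12049609 0.36416386] [ 0.45711626 -0.37860298 -0.08023506] 6286 [7.49637912e-05 8.00880003e-02 8.26032936e-02]
4525 ((0.5218627452850342, 0.12055347859859467), 0.02981225587427616) [0.5218912  0.12360992 0.08027862]
stripe 186 [0.57909466 0.38627703 0.10513683] [0.53022238 0.34377798 0.05174877] [0.63120896 0.43255546 0.12551284]
arc 127 [0.6175657  0.38368325 0.06504619] [0.59052795 0.34316642 0.05333821] [0.6306906  0.42573558 0.06929197]
knob top 0.0994573658433182
stop top 0.08443989051942953
```

View pics/end.png

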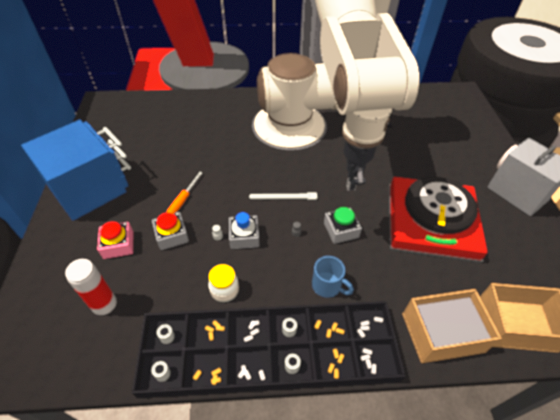

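The stripe (441,215) points at the arc's middle (441,240). The green, red and blue tops are at rest height, the robot is clear, and nothing else has moved. Handing in.

```bash
python3 -c "
from h import *
print(robot.finish_job())"
```

```text
the job is handed in; nothing more can be done
None
```

I carried out both steps and handed the job in at about 12 s of the 48 s allowed; the hand-in gave no verdict.

- **Blue knob:** I pulled it up to the stop. Its top read 112 mm, against 98 mm at rest, with 23 N on the tool. I then lowered and released it, and it read back at rest.
- **Green button:** I pressed it once, fully down, for about 4 s at about 34 N. After I lifted off, its top read 82.6 mm, so it is up.
- **Wheel:** In the last picture the yellow stripe points at the middle of the green arc. I judged this by eye: the stripe's mask also caught nearby pixels, so I took no precise angle, and I did not time the wheel standing still.
- **Everything else:** The red button's top read at its up height. In the pictures the tools, sockets, mug and jar stand where they were, and the arm is clear with no contact force.

One early move call was refused because it lacked some keys, and one script failed on an array-layout error. Neither moved anything. No check failed or disagreed.

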